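# Lock the shaker's rack gate with the R-clip

### The job

The rack gate of the bench shaker is held by a thick horizontal steel pin with a cross hole near its free end. Take the larger of the two R-clips out of the clip stand and push its straight leg down through the pin's cross hole until its bow springs over the pin, then let go and leave it there upright and fully home. Leave the smaller clip in the stand.

Things in the scene. Friction and masses are not known exactly. Their poses are not given: they have to be found in the camera images.
- r_clip: Larger R-clip, 130 mm tall, upright in one of the white clip stand's two holes (19 mm deep). Origin on the leg's axis; z up the leg, x to the bow. Leg 6 mm thick, tip z=-48. Grey grip on the axis: x 26, y 16, z 34 to 66; wire eye to z=81. Steel coil (radius 8) at x=12, z=22; the springy bow hangs from it out to x=25, nose at x=12.5, z=-13, end z=-28 (mm). About 80 g.
- small_clip: Smaller R-clip of the same looks, 87 mm tall, grip 16 x 10 x 19 mm, in the other hole of the clip stand (block 52 x 170 x 28 mm, holes 110 mm apart); too small for the pin, it stays. Origin on its leg, 38 mm above the tip; z up, x to its bow.
- cross_hole (a point): Centre of the hole in the fixed horizontal pin (30 mm thick), 80 mm above the worktop. y along the pin, + to the shaker (ear 50 mm away, its top 21 mm above this point); free end 27 mm to -y. Hole vertical, 10 mm across x 11 along; mouth on top 16 x 20. Clip home: origin here within a few mm, clip y along the pin, bow on either side; coil stops on the pin 3 mm deeper.
- bow (a joint): Springing of the larger clip's bow, rad: 0 at rest, grows as it is spread away from the leg, 0.1 to 0.17 as its nose passes the middle of the pin, under 0.05 again when it has sprung over. Pushing it over takes about 10 N downwards.

How it is judged:
At the end, for the whole second after the job is handed in: The larger clip's leg stands in the pin's cross hole, its origin within 10 mm sideways and from 10 mm below to 6 mm above the hole's centre, upright within 17 degrees, the bow sprung back (under 0.06 rad), at rest and released; the smaller clip is within 20 mm of where it stood (z of r_clip in the frame of cross_hole between -0.01 and 0.006 m and horizontal distance between r_clip and cross_hole below 0.01 m and angle between r_clip's own z axis and vertical below 0.3 rad and value of joint bow below 0.06 rad and linear speed of r_clip below 0.02 m/s and distance of small_clip from where it was at the start of the episode below 0.02 m); the robot touches nothing.
It fails at once if the smaller clip is pulled from the stand (distance of small_clip from where it was at the start of the episode above 0.03 m).
It also fails if it takes over 43 s, if anything falls off the work surface, if the arm or the gripper's body presses on something with over 40 N, if the wrist force passes 120 N, or if a joint passes its speed limit or range.

### The arm

A 7-joint arm with a two-finger parallel gripper is mounted at the origin on a cart in front of the work surface, level with it; the furniture and walls round the work are solid. World frame = base frame: x ahead of the robot, y to its left, z up, the work surface at z = 0. Lengths are in m, angles in rad, forces in N, time in s.
With the tool pointing down it reaches from about 0.35 to 0.9 m from the base axis. Payload 8.1 kg.
Tool frame: the origin (TCP) lies midway between the tips of the shut fingers; the grasp point (between the pads) lies 19 mm behind it (env.hold_point_z is the distance from the TCP to the grasp point, in m); y points along the fingers, z is the direction in which the jaws open and shut, and the axes are right-handed (so a half turn about y gives the same grasp; the last joint's range is limited). The gripper opens to 92 mm and grips with 3 to 60 N. Pads are 19 mm wide; open, the fingers measure 130 mm over their backs; the gripper's body (75 mm by 190 mm) begins 47 mm behind the grasp point.
Start: joints at [1.133, 0.434, 0.025, 1.573, -0.012, 1.134, -0.075], TCP at [0.205, -0.59, 0.227] pointing down, gripper open.
Joint ranges: [-2.62, 2.62], [-0.44, 2.09], [-1.27, 1.32], [0.08, 2.57], [-1.32, 4.46], [0.12, 2], [-2.74, 2.74]. Speed limits (rad/s): [2.22, 2.22, 3.01, 3.01, 3.14, 3.14, 3.14].

### API

Orientations are given as a unit quaternion [x, y, z, w].
In Python, from workcell import env gives the robot as it stands. Calls block until the motion is done:
- env.reach(position, orientation): joint-space move of the TCP to a pose.
- env.movel(position, orientation=None, rate=0.15, stop_force=None): straight line of the TCP; orientation=None keeps the orientation; rate is the mean speed in m/s. With stop_force (N) it stops when the force on the tool has changed by that much, and returns True; else False.
- env.goto_joints(angles): joint-space move.
- env.move_gripper(opening): finger opening in m; the grip force is fixed at half the most; returns when the fingers have stopped.
- env.sleep(seconds).
- env.ik(position, orientation): joint angles nearest the present ones, or None.
- env.get_image(name): name is "scene" or "side" or "wrist"; returns a dict with "image" (420x560x3 uint8, red, green, blue), "mtx" (3x3 intrinsics, pixels), "rvec" (rotation vector, rad) and "tvec" (3), from world to camera coordinates, as OpenCV has them. Camera axes: x right, y down, z forward; pixel columns grow to the right and rows downward; lengths in m; the calibration is good to about 2 mm. A picture is of the moment at which its call begins. There is no depth.
A pose or a line that the arm cannot do raises env.MotionError and nothing moves.
- env.finish_job(): hands the job in, once; it reports no verdict.
Trained networks look in the newest picture that a camera, given by its name, has taken for a name from the list of things; names that differ only in an ending like _2 or _b are one class to them, and where a whole thing is asked for, a point or a joint stands for the part that bears it (a point fixed in the world has none). Each returns a list of dicts, best first, with "confidence" (0 to 1); they miss things now and then, are a little off and sometimes report something else, mostly with a low value. They report only what shows in the picture. A call takes as long as a camera call.
- env.boxes_of(query, camera): "pixel" ([row, column] in pixels, amid what is visible of it).
- env.tip_of(query, camera): "pixel" ([row, column] in pixels: a listed point, or the origin of a listed thing).
Readings, each from a call of its own:
- env.read_time(): time.
- env.read_joint_pos(): joint angles.
- env.read_joint_vel(): joint speeds.
- env.read_tau(): joint torques, N m.
- env.read_eef_pos(): TCP position.
- env.read_eef_rot(): TCP orientation.
- env.read_contact_force(): force on the tool from outside, world axes, zero at the start.
- env.read_torque(): the same for the moment, N m.
- env.read_finger_gap(): finger opening in m.
Only numpy, scipy, OpenCV 4.12 (cv2) and the standard library are available. Lean on these libraries where they do the work, as an engineer would, in place of code of your own. Each camera call takes 0.05 s, during which the arm holds its last target.

## Working session

There is one attempt and no reset: what is moved stays moved. The work goes in short steps, each a Python script; the robot and the scene stay as the last script left them, time stands still between calls to the robot, and variables do not carry over. Pictures are saved under pics/ and viewed, and the job is handed in when it is done.

```bash
mkdir -p pics; ls; python3 - <<'E'
from workcell import env
import cv2
for n in ["scene","side","wrist"]:
    d=env.get_image(n); cv2.imwrite(f"pics/a_{n}.png",d["image"][:,:,::-1])
    for q in ["r_clip","small_clip","cross_hole"]:
        print(n,q,[(x["pixel"],round(x["confidence"],2)) for x in env.tip_of(q,n)],[(x["pixel"],round(x["confidence"],2)) for x in (env.boxes_of(q,n) if q!="cross_hole" else [])])
print(env.read_time(),env.read_eef_rot(),env.hold_point_z,env.read_finger_gap())
E
```

```text
pics
scene r_clip [] [([185.1, 338.0], 0.79)]
scene small_clip [([233.5, 316.3], 0.46)] [([223.6, 313.4], 0.46)]
scene cross_hole [([261.4, 228.0], 0.7)] []
side r_clip [([198.1, 326.7], 0.6)] [([178.8, 323.4], 0.77)]
side small_clip [([229.8, 307.4], 0.55)] [([221.4, 307.4], 0.69)]
side cross_hole [([273.7, 220.4], 0.67)] []
wrist r_clip [] []
wrist small_clip [] []
wrist cross_hole [] []
0.9 [ 0.11778627 -0.69719742  0.69725741 -0.11778903] 0.0188 0.09173971856192772
```

View pics/a_scene.png

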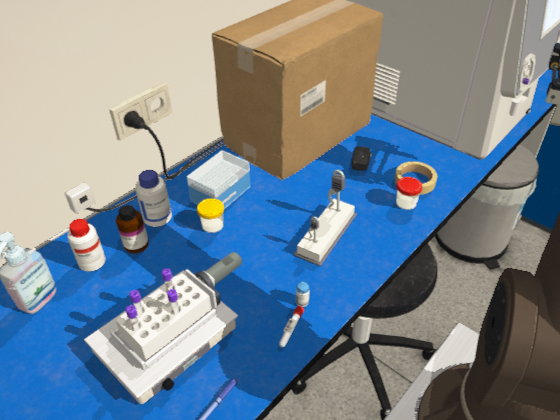

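View pics/a_side.png

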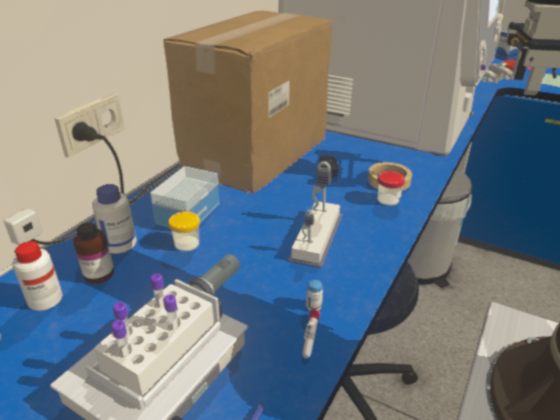

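View pics/a_wrist.png

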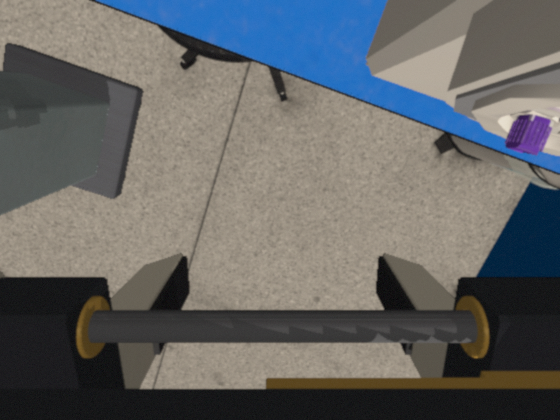

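```bash
cat > h.py <<'E'
import numpy as np,cv2
from workcell import env
def cam(d):
    R=cv2.Rodrigues(np.array(d["rvec"],float))[0]; t=np.array(d["tvec"],float).ravel(); return np.array(d["mtx"],float),R,t
def onz(d,rc,z):
    K,R,t=cam(d); c=-R.T@t; r=R.T@np.linalg.inv(K)@np.array([rc[1],rc[0],1.]); return c+r*(z-c[2])/r[2]
def proj(d,p):
    K,R,t=cam(d); q=(K@((R@np.atleast_2d(p).T)+t[:,None])); return (q[:2]/q[2]).T  # col,row
def tri(d1,p1,d2,p2):
    P=[K@np.c_[R,t] for K,R,t in (cam(d1),cam(d2))]
    X=cv2.triangulatePoints(P[0],P[1],np.array([p1[1],p1[0]],float),np.array([p2[1],p2[0]],float)).ravel(); return X[:3]/X[3]
E
python3 - <<'E'
from h import *
np.set_printoptions(precision=4,suppress=True)
a=env.get_image("scene");b=env.get_image("side")
for n,d in(("a",a),("b",b)):
    K,R,t=cam(d);print(n,-R.T@t,K[0,0])
print("hole",onz(a,(261.4,228),.08),onz(b,(273.7,220.4),.08),tri(a,(261.4,228),b,(273.7,220.4)))
print("big",onz(b,(198.1,326.7),.057)); print("small",onz(a,(233.5,316.3),.047),onz(b,(229.8,307.4),.047))
def crop(d,r0,r1,c0,c1,f,n):
    cv2.imwrite(n,cv2.resize(d["image"][r0:r1,c0:c1,::-1],None,fx=f,fy=f,interpolation=cv2.INTER_CUBIC))
crop(a,160,270,285,365,5,"pics/b1.png");crop(b,150,270,280,350,5,"pics/b2.png")
crop(a,235,335,160,260,5,"pics/b3.png");crop(b,240,330,170,260,6,"pics/b4.png")
E
```

```text
a [-0.0003  0.4965  0.8254] 530.4500895175512
b [0.1693 0.5301 0.5602] 481.1934857535014
hole [0.5254 0.0656 0.08  ] [0.5199 0.0822 0.08  ] [0.5537 0.0412 0.037 ]
big [ 0.485  -0.2342  0.057 ]
small [ 0.466  -0.1271  0.047 ] [ 0.4757 -0.1296  0.047 ]
```

View pics/b1.png

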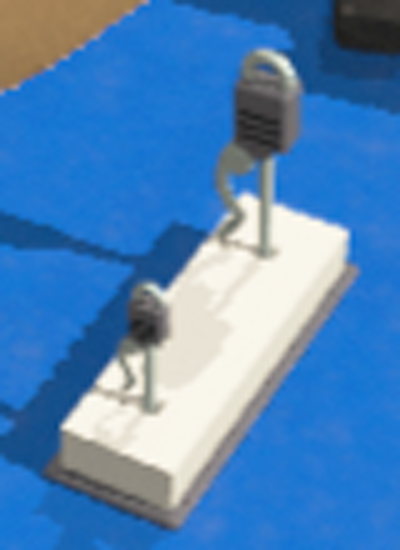

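View pics/b2.png

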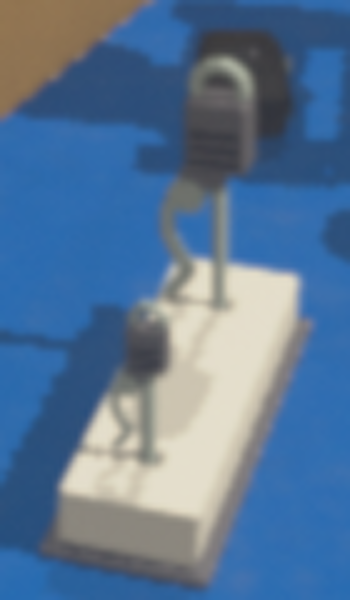

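View pics/b3.png

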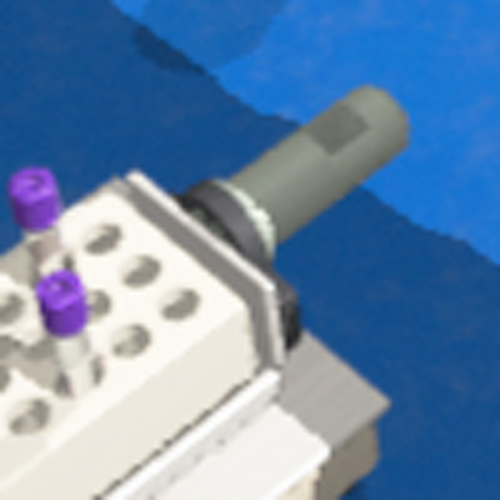

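View pics/b4.png

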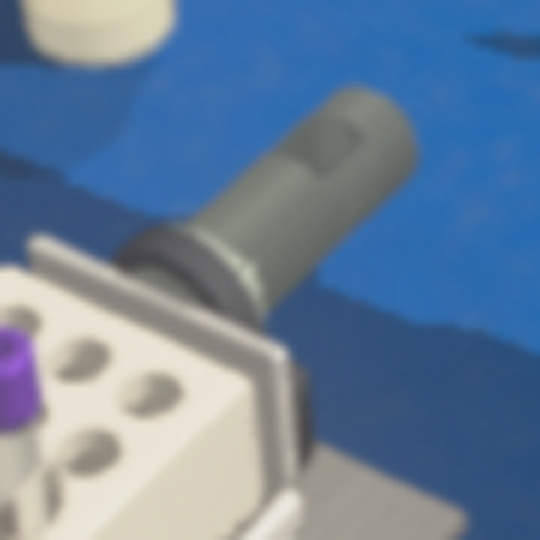

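```bash
python3 - <<'E'
from h import *
np.set_printoptions(precision=4,suppress=True)
a=env.get_image("scene");b=env.get_image("side")
m1=(260.6,228);m2=(263.7,224.2)
print("mouth",onz(a,m1,.094),onz(b,m2,.094),tri(a,m1,b,m2))
for n,p,q in(("big",(210.6,338.4),(210.6,324.2)),("small",(241.6,315),(241.6,310.2))):
    print(n,onz(a,p,.028),onz(b,q,.028),tri(a,p,b,q))
# grip top-ish/eye
# stand corners top b1: (345,232),(172,505),(62,432)
for nm,d,o,f,pts in(("a",a,(285,160),5,[(250,192),(348,235),(172,507),(62,432)]),("b",b,(280,150),5,[(300,272),(195,520),(62,490)])):
    for p in pts: print(nm,onz(d,(p[1]/f+o[1],p[0]/f+o[0]),.028))
# pin axis via silhouette at both cameras: b3 edges upper (235,178)-(345,92), lower (280,240)-(405,140)
for nm,d,o,f,pts in(("a",a,(160,235),5,[(235,180),(335,98),(278,243),(395,152)]),("b",b,(170,240),6,[(195,222),(315,103),(270,310),(408,175)])):
    for p in pts: print("pin",nm,onz(d,(p[1]/f+o[1],p[0]/f+o[0]),.08))
E
```

```text
mouth [0.5169 0.0723 0.094 ] [0.518  0.0733 0.094 ] [0.5198 0.0703 0.0907]
big [ 0.4851 -0.2305  0.028 ] [ 0.4874 -0.2314  0.028 ] [ 0.4867 -0.2317  0.0272]
small [ 0.4645 -0.1219  0.028 ] [ 0.4658 -0.1228  0.028 ] [ 0.4649 -0.1219  0.0283]
a [ 0.5158 -0.2583  0.028 ]
a [ 0.4649 -0.2638  0.028 ]
a [ 0.4231 -0.0846  0.028 ]
a [ 0.4833 -0.0874  0.028 ]
b [ 0.4689 -0.269   0.028 ]
b [ 0.4359 -0.0973  0.028 ]
b [ 0.4853 -0.0894  0.028 ]
pin a [0.5376 0.1075 0.08  ]
pin a [0.5393 0.0547 0.08  ]
pin a [0.5038 0.1177 0.08  ]
pin a [0.5027 0.0592 0.08  ]
pin b [0.539  0.1018 0.08  ]
pin b [0.5402 0.0474 0.08  ]
pin b [0.5036 0.1189 0.08  ]
pin b [0.5024 0.06   0.08  ]
```

```bash
cat >> h.py <<'E'
from scipy.spatial.transform import Rotation as Rn
np.set_printoptions(precision=4,suppress=True)
def quat(th):
    y=np.array([0,0,-1.]);z=np.array([np.cos(th),np.sin(th),0]);return Rn.from_matrix(np.c_[np.cross(y,z),y,z]).as_quat()
def clip_pts(o,th):
    P=[(0,0,-48),(0,0,-29),(0,0,0),(0,0,34),(0,0,81)]+[(x,y,z) for x in(-13,13) for y in(-8,8) for z in(34,66)]+[(12,0,22),(25,0,0),(12.5,0,-13),(17,0,-28)]
    P=np.array(P)/1000.; return P@Rn.from_euler('z',th).as_matrix().T+o
E
python3 - <<'E'
from h import *
a=env.get_image("scene");b=env.get_image("side")
print("bowend",onz(a,(243/5+160,225/5+285),.029),onz(b,(298/5+150,172/5+280),.029))
print(Rn.from_quat(env.read_eef_rot()).as_matrix())
o=np.array([.486,-.231,.057])
for th in (np.arctan2(.021,.109),):
  print(th)
  for nm,d,(c0,r0),sz in(("a",a,(285,160),(80,110)),("b",b,(280,150),(70,120))):
    im=cv2.resize(d["image"][r0:r0+sz[1],c0:c0+sz[0],::-1],None,fx=5,fy=5,interpolation=cv2.INTER_CUBIC)
    for p in proj(d,clip_pts(o,th)): cv2.circle(im,tuple(int(v) for v in (p-[c0,r0])*5+2),3,(0,0,255),-1)
    cv2.imwrite(f"pics/c_{nm}.png",im)
  for t in (th,th-np.pi,0,np.pi):
    for P in ((.486,-.231,.092),(.5175,.073,.115)): print(t,P,env.ik(np.array(P),quat(t)))
print(env.read_time())
E
cd pics; python3 -c "
import cv2,numpy as np
a=cv2.imread('c_a.png');b=cv2.imread('c_b.png');b=cv2.resize(b,(350,600))[:550];cv2.imwrite('c.png',np.hstack([a,b]))"
```

```text
bowend [ 0.5027 -0.2226  0.029 ] [ 0.5057 -0.2235  0.029 ]
[[-0.9445 -0.      0.3285]
 [-0.3285 -0.     -0.9445]
 [ 0.     -1.      0.    ]]
0.19032853969190716
0.19032853969190716 (0.486, -0.231, 0.092) [ 0.6781  0.4947 -0.4529  1.9085  0.2929  0.8032  0.2573]
0.19032853969190716 (0.5175, 0.073, 0.115) [ 0.258   0.4892 -0.676   1.9118  0.393   0.8754 -0.4274]
-2.951264113897886 (0.486, -0.231, 0.092) [ 0.1804  0.4535  0.2212  1.9513 -0.1413  0.7514 -2.4678]
-2.951264113897886 (0.5175, 0.073, 0.115) [-1.0034  0.6509  1.1547  2.01   -0.7328  0.9765 -2.4242]
0 (0.486, -0.231, 0.092) [ 0.6488  0.4877 -0.4121  1.9109  0.2658  0.7961  0.0921]
0 (0.5175, 0.073, 0.115) [ 0.2474  0.4851 -0.6606  1.9127  0.3831  0.8718 -0.6086]
3.141592653589793 (0.486, -0.231, 0.092) [ 0.1444  0.4565  0.2705  1.9544 -0.1732  0.7527 -2.6264]
3.141592653589793 (0.5175, 0.073, 0.115) [ 0.4952  0.6371 -1.0649  1.8947  0.6601  1.0133  2.2797]
1.2
```

View pics/c.png

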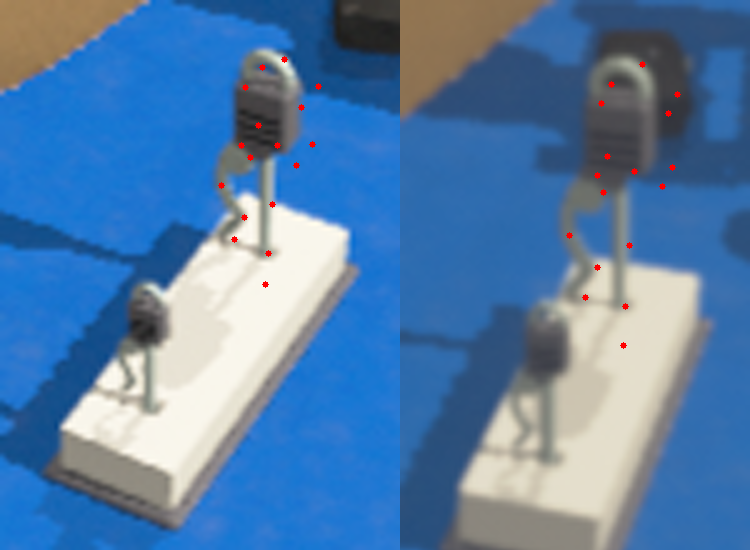

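```bash
cat > f.py <<'E'
from h import *
from scipy.optimize import least_squares
a=env.get_image("scene");b=env.get_image("side")
A=lambda x,y:np.array([x/5+285-.4,y/5+160-.4]); B=lambda x,y:np.array([x/5+280-.4,y/5+150-.4])
# model pts: leg at stand top(-29), eye top(80), leg/grip junction (34), bow end, bow outermost skip, nose
M=np.array([(0,0,-29),(0,0,80),(0,0,34),(12.5,0,-13)])/1000
oa=[A(267,253),A(271,52),A(267,157),A(242,217)]
ob=[B(221,303),B(223,60),B(219,190),B(190,265)]
def res(v,full=False):
    Rm=(Rn.from_rotvec([v[4],v[5],0])*Rn.from_euler('z',v[3])).as_matrix()
    P=M@Rm.T+v[:3]
    r=np.r_[(proj(a,P)-oa).ravel(),(proj(b,P)-ob).ravel()]
    return r
s=least_squares(res,[.486,-.231,.057,.19,0,0],loss='soft_l1')
print(s.x,s.fun.reshape(2,-1,2))
E
python3 f.py
```

```text
[ 0.49   -0.2319  0.0555  0.0895  0.004   0.0557] [[[-0.4735 -0.0655]
  [-0.3026  0.4895]
  [ 0.0732 -3.1866]
  [-0.1417 -0.3528]]

 [[-0.0033  0.7768]
  [-0.0578  0.7872]
  [ 0.5914 -3.9952]
  [ 0.4011  0.5279]]]
```

```bash
python3 - <<'E'
from h import *
env.reach(np.array([.492,-.232,.22]),quat(.17))
d=env.get_image("wrist"); cv2.imwrite("pics/d.png",d["image"][:,:,::-1])
print(env.tip_of("r_clip","wrist"),env.tip_of("small_clip","wrist"))
print(env.read_time(),env.read_eef_pos(),env.read_joint_pos())
c=d;K,R,t=cam(c);print(-R.T@t)
im=d["image"][:,:,::-1].copy()
o=np.array([.49,-.232,.057])
for p in proj(d,clip_pts(o,.17)): cv2.circle(im,tuple(int(round(v)) for v in p),3,(0,0,255),-1)
cv2.imwrite("pics/d2.png",im)
E
```

```text
[{'pixel': [186.8, 284.1], 'confidence': 0.75}] [{'pixel': [60.5, 277.8], 'confidence': 0.66}]
3.1333 [ 0.4915 -0.2333  0.2199] [ 0.6876  0.3518 -0.4514  1.7519  0.1719  1.0771  0.3459]
[ 0.4785 -0.152   0.3763]
```

View pics/d.png

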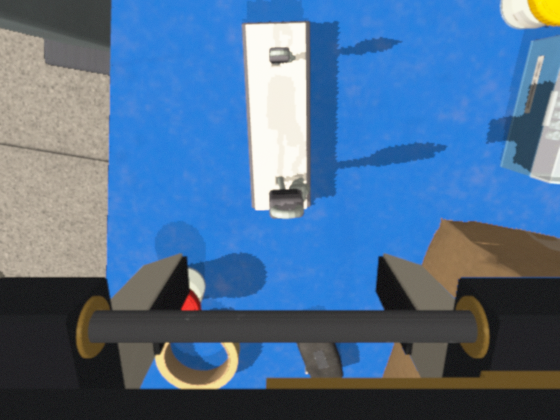

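View pics/d2.png

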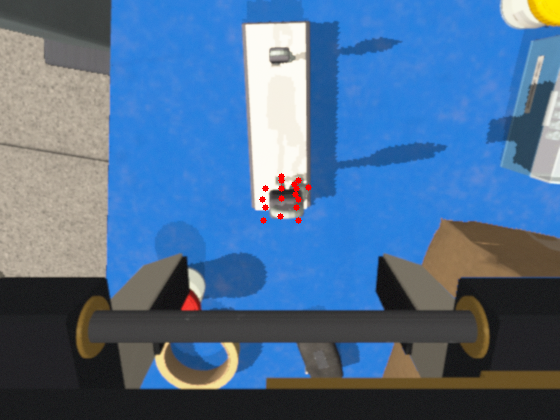

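```bash
python3 - <<'E'
from h import *
env.reach(np.array([.4935,-.232,.17]),quat(.19))
print(env.movel(np.array([.4935,-.232,.092]),quat(.19),rate=.1,stop_force=8))
print(env.read_eef_pos(),env.read_contact_force())
env.move_gripper(0.0)
print(env.read_finger_gap(),env.read_contact_force(),env.read_time())
for n in("scene","side","wrist"):
    d=env.get_image(n); cv2.imwrite(f"pics/e_{n}.png",d["image"][:,:,::-1])
E
```

```text
False
[ 0.494  -0.2321  0.0927] [-0.4038  0.131   0.7178]
0.02608049154791167 [-1.8541 -0.1246  1.6336] 5.425
```

View pics/e_scene.png

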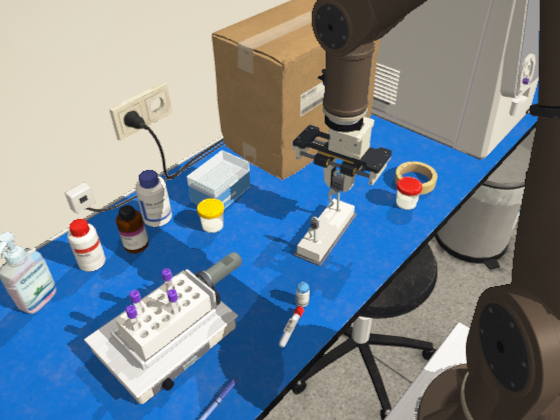

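View pics/e_wrist.png

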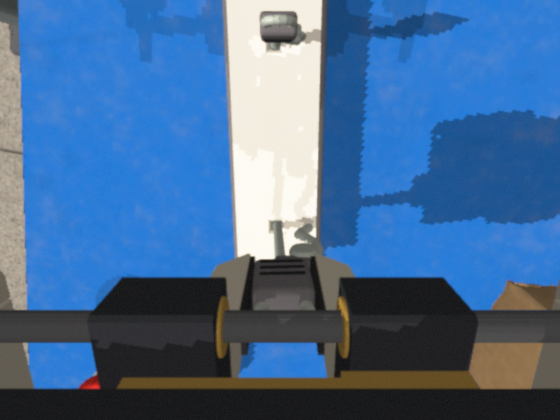

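```bash
python3 - <<'E'
from h import *
env.movel(np.array([.494,-.232,.215]),quat(.19),rate=.12)
print(env.read_finger_gap(),env.read_contact_force())
env.movel(np.array([.5175,.0728,.215]),quat(0),rate=.15)
env.movel(np.array([.5175,.0728,.194]),quat(0),rate=.1)
env.sleep(.2)
p=env.read_eef_pos();print(p,env.read_time())
for n,(c0,r0,w,h) in {"scene":(170,180,100,130),"side":(170,180,100,130),"wrist":(150,100,260,300)}.items():
    d=env.get_image(n); f=4 if n!="wrist" else 2
    im=cv2.resize(d["image"][r0:r0+h,c0:c0+w,::-1],None,fx=f,fy=f,interpolation=cv2.INTER_CUBIC)
    cv2.imwrite(f"pics/g_{n}.png",im)
    for q in proj(d,clip_pts(p-[0,0,.035],0)): cv2.circle(im,tuple(int(v) for v in (q-[c0,r0])*f+f/2),3,(0,0,255),-1)
    cv2.imwrite(f"pics/h_{n}.png",im)
    print(n,env.tip_of("cross_hole",n),env.tip_of("r_clip",n),proj(d,p-[0,0,.035]))
E
cd pics; python3 -c "
import cv2,numpy as np
for k in 'gh': cv2.imwrite(k+'.png',np.hstack([cv2.imread(k+'_scene.png'),cv2.imread(k+'_side.png')]))"
```

```text
0.025856455884296987 [ 0.2581 -0.6128 -1.37  ]
[0.5179 0.0729 0.1945] 9.5
scene [{'pixel': [261.8, 229.0], 'confidence': 0.93}] [{'pixel': [238.9, 227.1], 'confidence': 0.73}] [[224.5053 235.5143]]
side [{'pixel': [269.4, 219.3], 'confidence': 0.94}] [{'pixel': [227.2, 221.6], 'confidence': 0.88}] [[221.8115 228.3298]]
wrist [{'pixel': [204.4, 285.1], 'confidence': 0.8}] [{'pixel': [241.6, 281.5], 'confidence': 0.96}] [[281.7025 245.801 ]]
```

View pics/g.png

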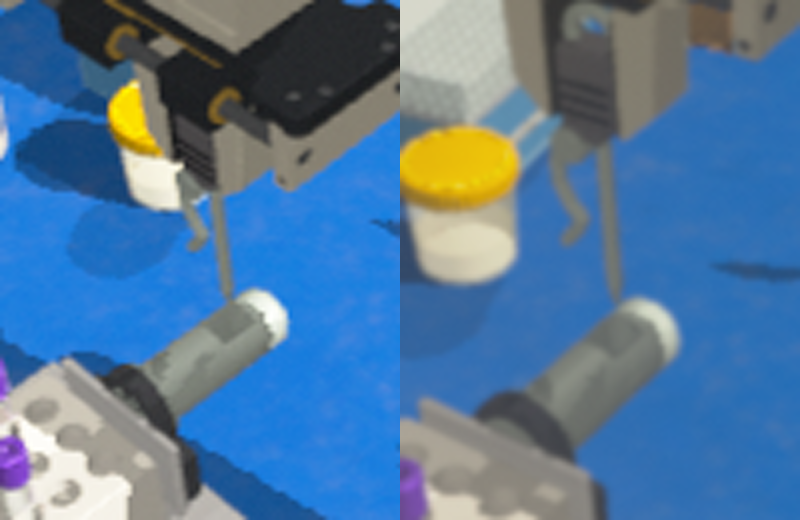

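View pics/h.png

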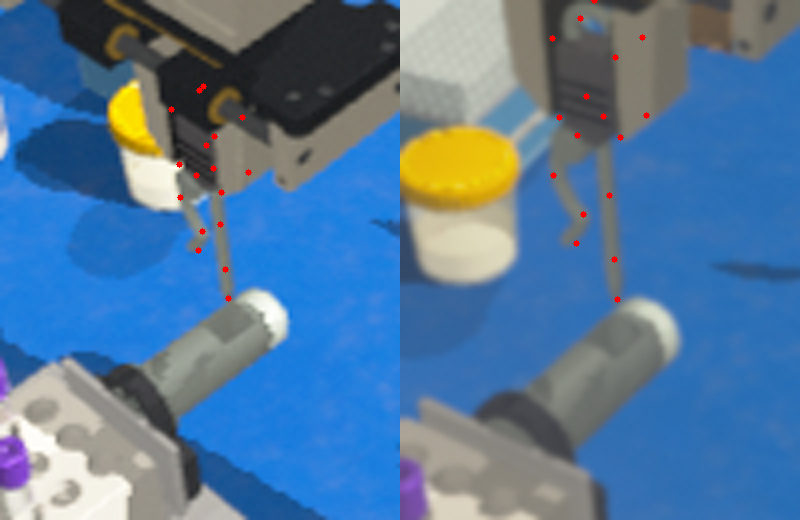

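View pics/g_wrist.png

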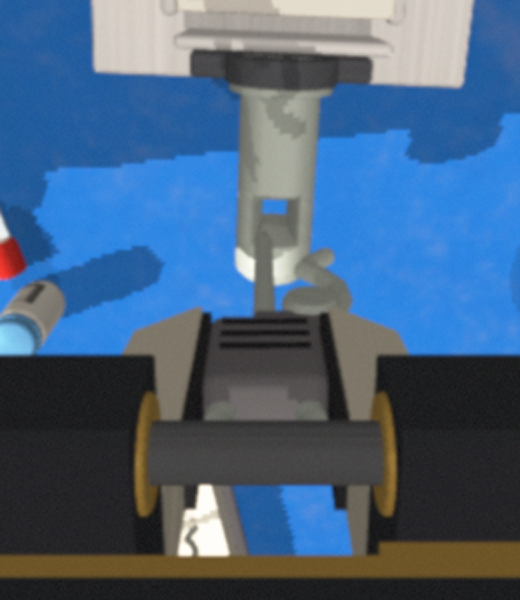

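```bash
python3 - <<'E'
from h import *
d=env.get_image("wrist")
p=env.read_eef_pos()
K,R,t=cam(d);print("cam",-R.T@t, R)
f=lambda x,y:(y/2+100-.25,x/2+150-.25)
print("mouth",onz(d,f(279,222),.094),"edges",onz(d,f(239,200),.08),onz(d,f(317,200),.08),"tip",onz(d,f(264,231),p[2]-.083),p)
print("tip proj",proj(d,p-[0,0,.083]), f(264,231))
for s,m in (("scene",None),("side",None)):
    e=env.get_image(s); print(s,proj(e,[[.5178,.073,.094],[.5225,.073,.094]]))
E
```

```text
cam [0.5184 0.1556 0.3506] [[ 1.     -0.001  -0.0008]
 [-0.0008 -0.9522  0.3056]
 [-0.0011 -0.3056 -0.9522]]
mouth [0.5233 0.073  0.094 ] edges [0.5079 0.0775 0.08  ] [0.5384 0.0775 0.08  ] tip [0.5177 0.0752 0.111 ] [0.5175 0.0728 0.194 ]
tip proj [[281.4581 218.4044]] (215.25, 281.75)
scene [[227.4024 260.575 ]
 [225.6252 259.3349]]
side [[224.4192 263.6398]
 [221.8743 262.6706]]
```

View pics/h_wrist.png

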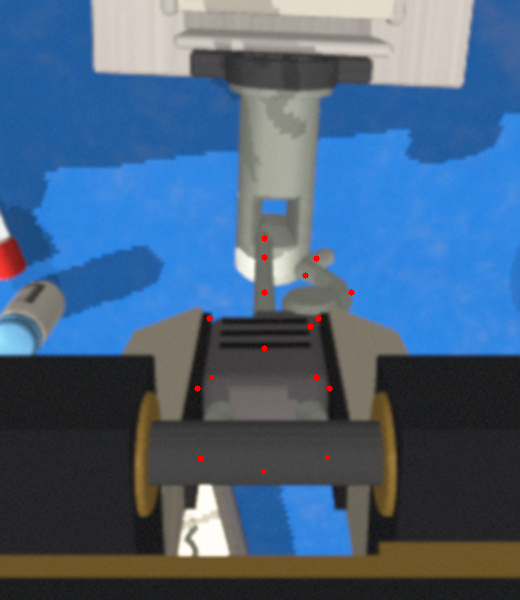

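```bash
python3 - <<'E'
from h import *
env.movel(np.array([.5225,.0728,.184]),quat(0),rate=.08)
env.sleep(.1)
p=env.read_eef_pos();print(p,env.read_time())
ims=[]
for n,(c0,r0,w,h) in {"scene":(200,210,60,75),"side":(190,210,60,75),"wrist":(250,170,60,75)}.items():
    d=env.get_image(n); f=4
    ims.append(cv2.resize(d["image"][r0:r0+h,c0:c0+w,::-1],None,fx=f,fy=f,interpolation=cv2.INTER_CUBIC))
    print(n,env.tip_of("cross_hole",n)[:1],env.tip_of("r_clip",n)[:1],proj(d,[p-[0,0,.035],[.5225,.073,.08]]))
cv2.imwrite("pics/i.png",np.hstack(ims))
E
```

```text
[0.5224 0.0729 0.1837] 10.4917
scene [{'pixel': [265.0, 227.4], 'confidence': 0.9}] [{'pixel': [239.3, 225.0], 'confidence': 0.82}] [[223.229  238.5885]
 [226.2316 264.3889]]
side [{'pixel': [272.0, 220.3], 'confidence': 0.67}] [{'pixel': [234.0, 220.7], 'confidence': 0.55}] [[219.7038 233.4769]
 [222.4268 269.75  ]]
wrist [{'pixel': [210.3, 278.1], 'confidence': 0.65}] [{'pixel': [241.9, 283.1], 'confidence': 0.9}] [[280.9758 245.2858]
 [281.4666 209.0961]]
```

View pics/i.png

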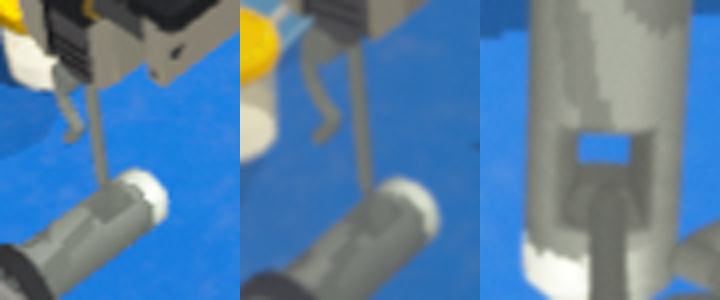

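```bash
python3 - <<'E'
from h import *
print(env.read_contact_force())
print(env.movel(np.array([.5225,.0728,.155]),quat(0),rate=.04,stop_force=6))
p=env.read_eef_pos();print(p,env.read_time(),env.read_contact_force(),env.read_finger_gap())
ims=[]
for n,(c0,r0,w,h) in {"scene":(200,210,60,75),"side":(190,210,60,75),"wrist":(250,170,60,75)}.items():
    d=env.get_image(n); f=4
    ims.append(cv2.resize(d["image"][r0:r0+h,c0:c0+w,::-1],None,fx=f,fy=f,interpolation=cv2.INTER_CUBIC))
cv2.imwrite("pics/j.png",np.hstack(ims))
E
```

```text
[-0.4934  0.0933 -1.3103]
False
[0.5227 0.0729 0.1552] 11.8167 [-0.4646 -0.5451 -0.8924] 0.025833132543503428
```

View pics/j.png

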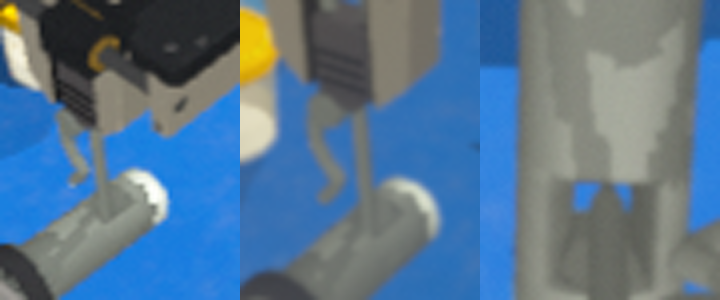

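```bash
python3 - <<'E'
from h import *
for z in (.14,.13,.122,.1145):
    s=env.movel(np.array([.5225,.0728,z]),quat(0),rate=.04,stop_force=30)
    print(s,env.read_eef_pos(),env.read_time(),env.read_contact_force(),env.read_finger_gap())
    if s: break
ims=[]
for n,(c0,r0,w,h) in {"scene":(180,210,80,95),"side":(170,210,80,95),"wrist":(230,150,90,95)}.items():
    d=env.get_image(n); f=3
    ims.append(cv2.resize(d["image"][r0:r0+h,c0:c0+w,::-1],None,fx=f,fy=f,interpolation=cv2.INTER_CUBIC))
cv2.imwrite("pics/k.png",np.hstack(ims))
E
```

```text
False [0.5228 0.0728 0.1399] 12.4917 [ 1.1666  0.2926 -1.2346] 0.025790395748185133
False [0.5228 0.0726 0.1297] 12.8917 [ 4.3422 -1.2544 -2.7152] 0.025625977325341588
False [0.5219 0.0726 0.1213] 13.2417 [ 4.4277 -0.5932 -4.557 ] 0.025744486107477177
False [0.5213 0.0728 0.114 ] 13.575 [ 0.1259  0.5347 -0.3691] 0.025804502145990123
```

View pics/k.png

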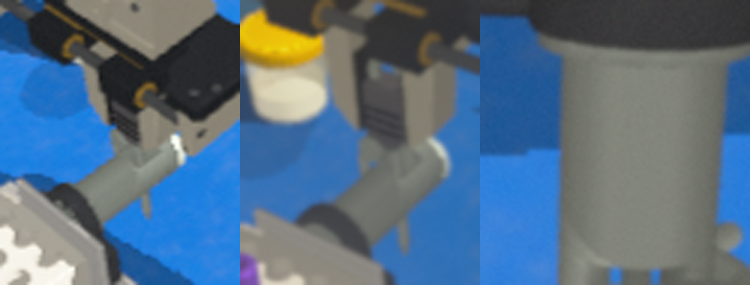

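```bash
python3 - <<'E'
from h import *
s=env.movel(np.array([.5225,.0728,.1105]),quat(0),rate=.03,stop_force=8)
print(s,env.read_eef_pos(),env.read_contact_force(),env.read_finger_gap())
env.move_gripper(.06); print(env.read_finger_gap(),env.read_contact_force())
p=env.read_eef_pos()
env.movel(p+[0,0,.10],quat(0),rate=.1)
env.sleep(.3);print(env.read_time(),env.read_contact_force())
ims=[]
for n,(c0,r0,w,h) in {"scene":(180,210,80,95),"side":(170,210,80,95),"wrist":(230,150,90,95)}.items():
    d=env.get_image(n); f=3
    if n=="wrist": cv2.imwrite("pics/l_w.png",d["image"][:,:,::-1])
    im=cv2.resize(d["image"][r0:r0+h,c0:c0+w,::-1],None,fx=f,fy=f,interpolation=cv2.INTER_CUBIC);ims.append(im.copy())
    if n!="wrist":
        for q in proj(d,clip_pts(np.array([.5225,.0728,.078]),0)): cv2.circle(im,tuple(int(v) for v in (q-[c0,r0])*f+f/2),2,(0,0,255),-1)
        ims.append(im)
    print(n,env.tip_of("r_clip",n)[:1],env.tip_of("small_clip",n)[:1],proj(d,np.array([[.5225,.0728,.078],[.465,-.122,.047]])))
cv2.imwrite("pics/l.png",np.hstack(ims[:2]+ims[2:4]))
E
```

```text
False [0.5236 0.073  0.1108] [4.5012 0.9949 0.3128] 0.025521885833590104
0.05995347711153877 [0.1941 0.4661 0.9693]
16.2083 [ 0.1652 -0.8561 -0.0234]
scene [{'pixel': [267.1, 228.5], 'confidence': 0.76}] [{'pixel': [230.0, 314.4], 'confidence': 0.62}] [[226.3944 265.0422]
 [315.1133 235.0439]]
side [{'pixel': [229.1, 307.9], 'confidence': 0.17}] [{'pixel': [231.0, 308.7], 'confidence': 0.56}] [[222.5791 270.6763]
 [310.818  233.5843]]
wrist [{'pixel': [194.1, 280.2], 'confidence': 0.76}] [{'pixel': [364.0, 231.0], 'confidence': 0.75}] [[281.6633 199.015 ]
 [228.8668 364.3417]]
```

View pics/l.png

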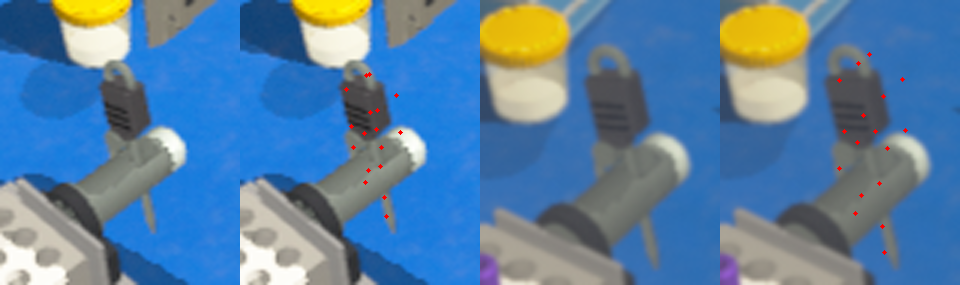

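View pics/l_w.png

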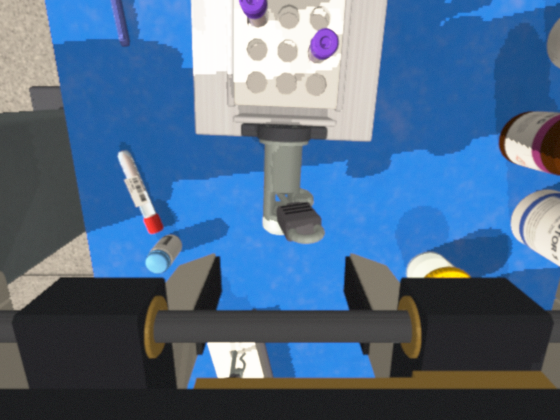

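```bash
python3 - <<'E'
from h import *
a=env.get_image("scene");b=env.get_image("side")
A=lambda x,y:(y/3+210-.3,x/3+180-.3);B=lambda x,y:(y/3+210-.3,x/3+170-.3)
e=tri(a,A(119,66),b,B(130,50));t=tri(a,A(153,231),b,B(176,268))
print(e,t,np.linalg.norm(e-t)); v=e-t; print("tilt deg",np.degrees(np.arccos(v[2]/np.linalg.norm(v))), v,"origin",t+v*48/129)
# constrained fit: origin + tilt vector, length .128
from scipy.optimize import least_squares
oa=[A(119,66),A(153,231)];ob=[B(130,50),B(176,268)]
def r(s):
    u=np.array([s[3],s[4],np.sqrt(1-s[3]**2-s[4]**2)]);P=np.array([s[:3]+u*.0795,s[:3]-u*.0475])
    return np.r_[(proj(a,P)[:,::-1]-oa).ravel(),(proj(b,P)[:,::-1]-ob).ravel()]
s=least_squares(r,[.5225,.073,.078,0,0]);print(s.x,s.fun,np.hypot(*s.x[3:]))
cv2.imwrite("pics/m.png",cv2.resize(b["image"][215:305,175:265,::-1],None,fx=6,fy=6,interpolation=cv2.INTER_CUBIC))
E
```

```text
[0.537  0.0682 0.1533] [0.512  0.0772 0.0272] 0.12892790683356256
tilt deg 11.882343136339887 [ 0.025  -0.009   0.1262] origin [0.5213 0.0738 0.0741]
[ 0.5209  0.0743  0.0752  0.2108 -0.0854] [-0.1995 -0.089   0.0645 -0.1344  0.1939  0.0995 -0.1037  0.0922] 0.22748347279144462
```

View pics/m.png

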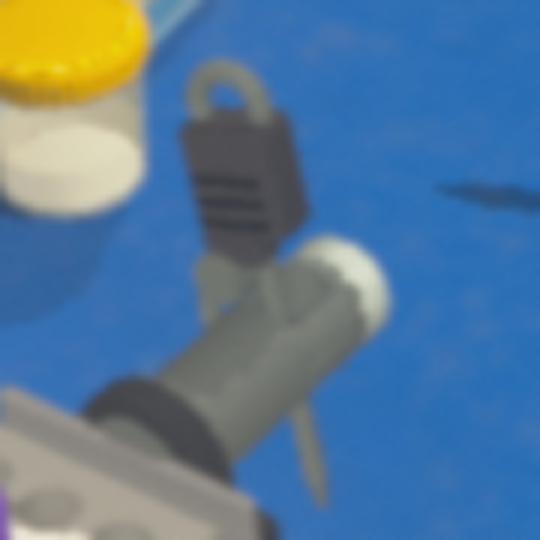

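```bash
python3 - <<'E'
from h import *
env.move_gripper(.085)
print(env.movel(np.array([.5245,.072,.112]),quat(0),rate=.12,stop_force=6),env.read_eef_pos(),env.read_contact_force())
env.move_gripper(0.0)
print(env.read_finger_gap(),env.read_eef_pos(),env.read_contact_force(),env.read_time())
env.movel(np.array([.5225,.0728,.1155]),quat(0),rate=.03)
print(env.read_finger_gap(),env.read_eef_pos(),env.read_contact_force(),env.read_torque(),env.read_time())
ims=[]
for n,(c0,r0,w,h) in {"scene":(180,210,80,95),"side":(170,210,80,95)}.items():
    d=env.get_image(n); f=5
    ims.append(cv2.resize(d["image"][r0:r0+h,c0:c0+w,::-1],None,fx=f,fy=f,interpolation=cv2.INTER_CUBIC))
cv2.imwrite("pics/n.png",np.hstack(ims))
E
```

```text
False [0.525  0.0722 0.1126] [-0.0919 -0.0538  0.1389]
0.02559710732731448 [0.5246 0.072  0.1122] [-0.7536  0.3369  2.9584] 19.3167
0.026284111002500447 [0.5221 0.0725 0.1155] [-0.1818 -1.5342 -1.206 ] [-0.4197 -0.0133 -0.0027] 19.6
```

View pics/n.png

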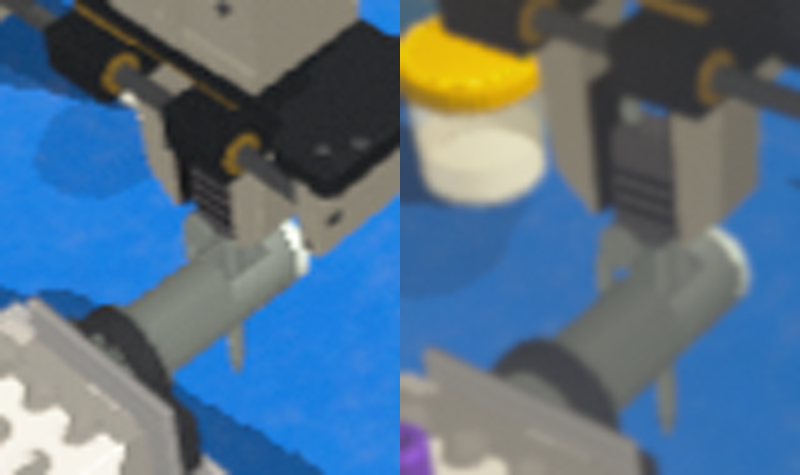

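```bash
python3 - <<'E'
from h import *
a=env.get_image("scene");b=env.get_image("side")
for z in (.076,.08): print(z,proj(a,[.5222,.0728,z-.048]),proj(b,[.5222,.0728,z-.048]))
print("meas",238/5+180-.4,369/5+210-.4, 666/5-80+170-.4,430/5+210-.4)
env.move_gripper(.032); env.sleep(.2)
env.move_gripper(.07)
p=env.read_eef_pos()
env.movel(p+[0,0,.10],quat(0),rate=.12);env.sleep(.2)
print(env.read_time(),env.read_contact_force())
ims=[]
for n,(c0,r0,w,h) in {"scene":(180,210,80,95),"side":(170,210,80,95),"wrist":(250,150,80,95)}.items():
    d=env.get_image(n); f=3.3
    ims.append(cv2.resize(d["image"][r0:r0+h,c0:c0+w,::-1],None,fx=f,fy=f,interpolation=cv2.INTER_CUBIC))
cv2.imwrite("pics/o.png",np.hstack(ims))
E
```

```text
0.076 [[228.5696 282.3673]] [[224.6089 294.7994]]
0.08 [[228.4095 281.0293]] [[224.4642 292.9377]]
meas 227.2 283.40000000000003 222.79999999999998 295.6
22.35 [ 0.2543  0.7271 -0.4091]
```

View pics/o.png

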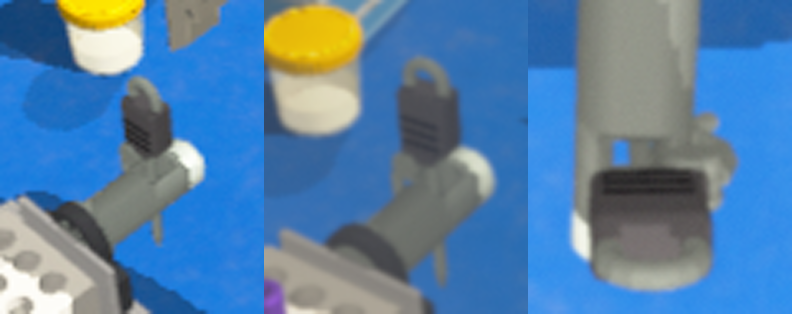

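```bash
python3 - <<'E'
from h import *
from scipy.optimize import least_squares
a=env.get_image("scene");b=env.get_image("side")
f=3.3
A=lambda x,y:(y/f+210-.3,x/f+180-.3);B=lambda x,y:(y/f+210-.3,x/f+170-.3)
oa=[A(144,81),A(158,242)];ob=[B(159,61),B(178,284)]
def r(s):
    u=np.array([s[3],s[4],np.sqrt(1-s[3]**2-s[4]**2)]);P=np.array([s[:3]+u*.0795,s[:3]-u*.0475])
    return np.r_[(proj(a,P)[:,::-1]-oa).ravel(),(proj(b,P)[:,::-1]-ob).ravel()]
s=least_squares(r,[.5225,.073,.078,0,0]);print(s.x,s.fun,np.hypot(*s.x[3:]))
cv2.imwrite("pics/p.png",a["image"][:,:,::-1])
print(env.tip_of("small_clip","scene"),env.tip_of("small_clip","side"),env.read_time())
E
```

```text
[ 0.5255  0.0715  0.0732  0.0361 -0.0487] [-0.3152 -0.4661 -0.0518  0.1459  0.1883  0.4053  0.0852 -0.1096] 0.06063440700184448
[{'pixel': [229.6, 313.3], 'confidence': 0.73}] [{'pixel': [230.0, 308.3], 'confidence': 0.71}] 22.7
```

View pics/p.png

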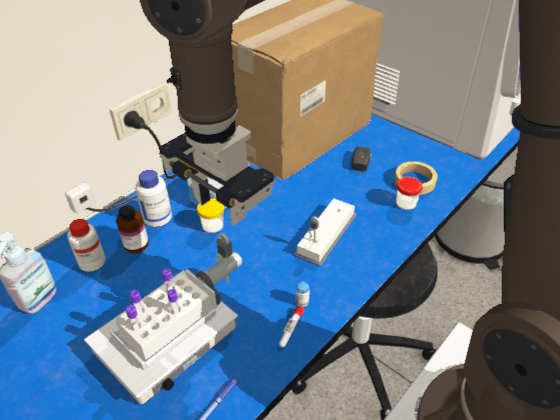

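```bash
python3 -c "
from workcell import env
env.finish_job()"
```

```text
the job is handed in; nothing more can be done
```

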